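Lower the client's forearm rest

TASK

The client has left: lower the raised pink forearm rest and lock it flat. Press the red tab down with the fingertips until the pawl clicks free of the ratchet and stays free, push the padded arm down until it lies flat on its stop, then press the black tab down so that the pawl clicks back into the teeth, and take the hand away. Only press and push from above: do not force the pad down while the pawl is still in the teeth, do not raise the pad or lift any part from beneath, and leave the bottles, dish, glass pot, brush and palette where they are.

Things in the scene. Friction and masses are not known exactly. Their poses are not given: they have to be found in the camera images.
- rest_base: the forearm rest's white steel base, fixed to the table: plate 370 x 120 x 8 mm from x = -95 to 275 mm, two cheek plates, a stop post. Origin on the table under the padded arm's hinge; x level from the hinge towards the pad's free end, z up. Hinge axis parallel to y, 85 mm above the origin; the pawl's pin parallel to it at x = -56 mm, 132 mm above the origin
- rest_arm (a joint): angle (rad) of the padded arm above level: 0 = flat on its stop, positive = free end raised; starts at 0.24 to 0.50, stops at 0 and 0.60. Friction hinge: with the pawl free the arm stays where it is left and goes down under 4 to 8 N near the pad's end. With the pawl in, it drops one tooth at most (0.18 rad) and then holds. Steel teeth of 54 mm radius about the hinge, under the pawl
- rest_pad: pink padded top of the arm, 200 x 112 x 20 mm, on a board and steel beam. Origin at the centre of its underside, 180 mm from the hinge along the arm; its top face lies 50 mm above the line through the hinge; the pad reaches from 80 to 280 mm from the hinge. x along the arm to its free end, z out of its top
- pad_end (a point): point on the pad's top face near its free end, 240 mm from the hinge along the arm, 50 mm above the line through the hinge, midway across: the place to push. When flat it is 135 mm above the table
- rest_board: plywood board under the pad, 190 x 100 x 8 mm, origin at the centre of its underside (180 mm from the hinge, 22 mm above the line through the hinge)
- pawl (a joint): angle (rad) of the steel pawl, a rocker on its pin with a thumb tab at each end: 0 to 0.12 = nose in the ratchet teeth or on a tooth (as at the start), 0.40 = nose lifted clear (end stop). A spring plunger holds it at either end: pressed past 0.20 either way it clicks over and stays; let go earlier it springs back. 3 to 6 N on a tab turns it
- red_tab: red thumb tab of the pawl, at the end away from the pad, 30 (x) x 34 (y) x 6 mm. Origin at the centre of its top face, 54 mm behind the pawl's pin and 16 mm above it with the pawl at 0. Pressed down it moves about 22 mm and frees the pawl
- black_tab: black thumb tab of the pawl, at its nose end over the ratchet teeth, 28 (x) x 34 (y) x 6 mm. Origin at the centre of its top face, 57 mm in front of the pawl's pin and 23.5 mm above it with the pawl at 0; it stands 20 mm higher and 14 mm further back when the pawl is free. Pressed down it puts the pawl back in the teeth
- bottle_gold: small glitter bottle, gold, 28 mm diameter, 79 mm tall with its white nozzle, standing loose beside the rest; origin at the centre of its foot. To be left alone
- bottle_rose: small glitter bottle, rose pink, 28 mm diameter, 79 mm tall with its white nozzle, standing loose beside the rest; origin at the centre of its foot. To be left alone
- bottle_copper: small glitter bottle, copper brown, 28 mm diameter, 79 mm tall with its white nozzle, standing loose beside the rest; origin at the centre of its foot. To be left alone
- dish: white square ceramic dish, 85 x 85 x 20 mm, loose; origin under its centre. To be left alone
- crystal_pot: little glass pot, 52 mm wide, 30 mm tall, loose; origin under its centre. To be left alone
- brush: slim wooden paint brush, 170 mm long, 8 mm thick, lying loose on the table beyond the red tab; origin under its middle. To be left alone
- palette: amber mixing palette: a round tray of 124 mm with five small wells along one side, 18 mm tall, loose; origin under the round tray's centre. To be left alone

How it is judged:
By the outcome, as a careful person would: the job done as asked, in the order asked, and still so for the second after the job is handed in, with the robot touching nothing.
It also fails if it takes over 56 s, if anything falls off the work surface, if the arm or the gripper's body presses on something with over 40 N, if the wrist force passes 120 N, or if a joint passes its speed limit or range.

ROBOT

A 6-joint arm with a two-finger parallel gripper is mounted at the origin on the work surface. World frame = base frame: x ahead of the robot, y to its left, z up, the work surface at z = 0. Lengths are in mm, angles in rad, forces in N, time in s.
With the tool pointing down it reaches from about 350 to 725 mm from the base axis. Payload 4.3 kg.
Tool frame: the origin (TCP) lies midway between the tips of the shut fingers; the grasp point (between the pads) lies 19 mm behind it (robot.grasp_offset is the distance from the TCP to the grasp point, in mm); z points along the fingers, y is the line along which they close (so a half turn about z gives the same grasp; the last joint's range is limited). The gripper opens to 85 mm and grips with 20 to 120 N. Pads are 22 mm wide; open, the fingers measure 114 mm over their backs; the gripper's body (76 mm by 85 mm) begins 54 mm behind the grasp point. The pads swing forward as they close: fully open they stand 13 mm farther back than shut.
Start: joints at [1.01, 0.377, 0.081, 1.274, 0, 1.46], TCP at [250.531, 517.591, 231.329] pointing down, gripper open.
Joint ranges: [-2.72, 2.72], [-0.84, 1.66], [-1.02, 1.22], [-1.77, 2.12], [-1.37, 1.28], [-3.14, 3.14]. Speed limits (rad/s): [2.57, 2.57, 3.14, 3.14, 3.14, 3.14].

INTERFACE

Orientations are given as a 3x3 rotation matrix whose columns are the frame's x, y, z axes.
In Python, from workcell import robot gives the robot as it stands.
- The arm moves only by the tool send_rows, never from a script. Its argument "targets" is a list of rows, each a list of 3 entries, a list of its own where there are three numbers: the opening, from -1 (shut) to 1 (fully open), then the shift along the tool's x, y, z in units of 300 mm (1.0 is 300 mm), then the turn about the tool's z in units of 30 degrees (1.0 is 30 degrees). A call has exactly 5 rows; each row is the pose to reach, as a shift and turn from the pose commanded when the call began, along the tool's axes at that moment; what a row does not reach only later rows make up. A row lasts 1/10 s, in which the tool goes at most 50 mm and 8.59 degrees, less where a joint would pass 70% of its speed; a pose out of reach is approached as far as the arm can. A call with a number of a shift or a turn outside -1 to 1 is refused whole. A call with a gripper value outside its range is refused whole. The fingers move at their own pace and stop on an object; the grip force is fixed at half the most. Time passes only in rows, so rows that repeat a pose let the fingers close, or fill a call up. It gives the time, the measured TCP pose, the force, the opening and the grip force at its end, in the units of the state.
- robot.get_obs(): the state, without advancing time (a new reading comes with each control period).
- robot.get_image(name): name is "scene" or "top"; returns the picture (384x512x3 uint8, red, green, blue); there is no depth.
- robot.camera_model(name): a dict with "mtx" (3x3 intrinsics, pixels), "pose" (4x4, takes a point from camera to world coordinates). Camera axes: x right, y up, looking along -z (the intrinsics and any distortion apply to the point x, -y, -z); pixel columns grow to the right and rows downward; lengths in mm; the calibration is good to about 2 mm. A picture is of the moment at which its call begins. camera_model takes no time and is no camera call.
- robot.sign_off(): hands the job in; it is judged then, once.
The state is a dict: "t": time; "joint_pos": joint angles; "qd": joint speeds; "effort": joint torques, N m; "tool_pos": TCP position; "tcp_rot": TCP orientation; "ft_force": force on the tool from outside, world axes, zero at the start; "ft_torque": the same for the moment, N m; "gripper_width": finger opening in mm; "grasp_force": force on a finger pad.
Only numpy, scipy, OpenCV 4.12 (cv2) and the standard library are available. Lean on these libraries where they do the work, as an engineer would, in place of code of your own. Each camera call takes 0.05 s, during which the arm holds its last target. There are 200 camera calls.

## Working session

There is one attempt and no reset: what is moved stays moved. The work goes in short steps, Python scripts to look and compute and a tool call to move; the robot and the scene stay as the last step left them, time stands still between calls to the robot, and variables do not carry over. Pictures are saved under pics/ and viewed, at most 10 in all, crops included, and the job is handed in when it is done.

Besides the shell and the picture viewer there is one more tool, called after "Emit:" as a command line: name --argument value ..., lists and objects as JSON in quotes. send_rows: Moves the arm, as the interface text tells. Its arguments: {"type":"object","properties":{"targets":{"type":"array","items":{"type":"array"}}},"required":["targets"]}

```bash
mkdir -p pics; python3 - <<'E'
from workcell import robot
import cv2,numpy as np
for n in("scene","top"):
    cv2.imwrite(f"pics/{n}0.png",robot.get_image(n)[:,:,::-1])
    m=robot.camera_model(n);print(n,np.round(m["mtx"],1).tolist(),np.round(m["pose"],3).tolist(),[k for k in m])
o=robot.get_obs();print(o["t"],o["tool_pos"],np.round(o["tcp_rot"],3).tolist(),o["ft_force"],o["gripper_width"])
E
```

```text
scene [[469.3, 0.0, 257.6], [0.0, 469.3, 199.1], [0.0, 0.0, 1.0]] [[0.635, -0.497, 0.591, 1197.369], [0.772, 0.417, -0.479, -548.34], [-0.008, 0.76, 0.649, 765.151], [0.0, 0.0, 0.0, 1.0]] ['mtx', 'pose']
top [[388.1, 0.0, 267.0], [0.0, 388.1, 194.4], [0.0, 0.0, 1.0]] [[0.022, 0.992, -0.126, 505.681], [-0.999, 0.027, 0.032, -74.694], [0.036, 0.126, 0.991, 928.644], [0.0, 0.0, 0.0, 1.0]] ['mtx', 'pose']
0.1 [250.20130212 517.07092835 230.46211072] [[-0.9, 0.436, -0.001], [0.436, 0.9, -0.002], [0.0, -0.002, -1.0]] [ 0.4732519  -0.64248459 -0.33362944] 85.29110977095478
```

View pics/scene0.png

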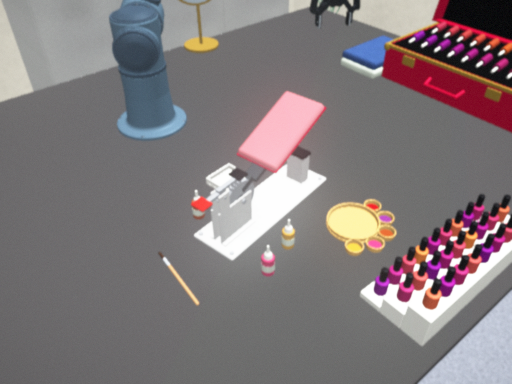

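View pics/top0.png

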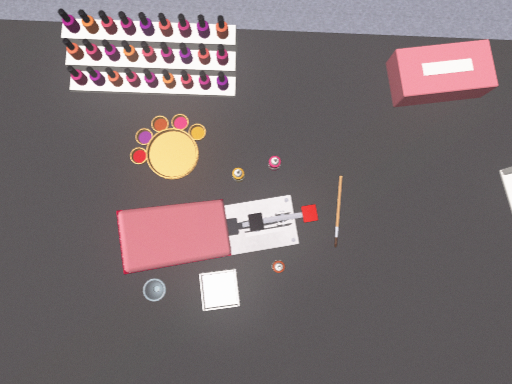

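Top view: red tab at (310,213), black tab at (256,222), pad spanning about (118–230, 200–272), with its free end at image left (+y). Scene view: red tab at (202,203), black tab at (238,174), and the raised pad's far edge around (290,95)–(325,108).

```bash
cat > h.py <<'E'
from workcell import robot
import cv2,numpy as np
def ray(n,uv):
    m=robot.camera_model(n);K=m["mtx"];P=np.array(m["pose"])
    d=np.linalg.inv(K)@[uv[0],uv[1],1];d=P[:3,:3]@(d*[1,-1,-1]);return P[:3,3],d/np.linalg.norm(d)
def plane(n,uv,z):
    o,d=ray(n,uv);return o+d*(z-o[2])/d[2]
def tri(a,b):
    (o,d),(p,e)=ray("top",a),ray("scene",b)
    s=np.linalg.lstsq(np.c_[d,-e],p-o,rcond=None)[0]
    A,B=o+s[0]*d,p+s[1]*e;return (A+B)/2,np.linalg.norm(A-B)
def cent(mask,box):
    x0,y0,x1,y1=box;m=np.zeros_like(mask);m[y0:y1,x0:x1]=mask[y0:y1,x0:x1]
    n,l,s,c=cv2.connectedComponentsWithStats(m);i=1+np.argmax(s[1:,4]);return c[i],s[i],(l==i).astype(np.uint8)
E
python3 - <<'E'
from h import *
T=cv2.imread("pics/top0.png");S=cv2.imread("pics/scene0.png")
def red(I):
    h=cv2.cvtColor(I,cv2.COLOR_BGR2HSV);return (((h[...,0]<6)|(h[...,0]>174))&(h[...,1]>200)&(h[...,2]>130)).astype(np.uint8)
a=cent(red(T),(295,200,325,228));b=cent(red(S),(185,190,220,215));print("red",a[:2],b[:2],tri(a[0],b[0]))
blk=lambda I:(I.max(2)<25).astype(np.uint8)
a=cent(blk(T),(246,208,268,236));b=cent(blk(S),(226,165,250,185));print("blk",a[:2],b[:2],tri(a[0],b[0]))
def pink(I):
    h=cv2.cvtColor(I,cv2.COLOR_BGR2HSV);return (((h[...,0]<10)|(h[...,0]>165))&(h[...,1]>80)&(h[...,2]>90)).astype(np.uint8)
for n,I,bx in(("top",T,(105,190,240,285)),("scene",S,(230,80,335,180))):
    c=cent(pink(I),bx);k=cv2.findContours(c[2],0,2)[0][0];print(n,c[:2],cv2.approxPolyDP(cv2.convexHull(k),4,True)[:,0].tolist())
w=(T.min(2)>150).astype(np.uint8);c=cent(w,(215,190,305,260));k=cv2.findContours(c[2],0,2)[0][0];print("plate",cv2.approxPolyDP(cv2.convexHull(k),4,True)[:,0].tolist())
v=cv2.resize(T[185:285,110:330],None,fx=3.6,fy=3.6,interpolation=2);u=cv2.resize(S[85:255,180:340],None,fx=3.5,fy=3.5,interpolation=2)
cv2.imwrite("pics/c.png",u);cv2.imwrite("pics/d.png",v)
E
```

```text
Traceback (most recent call last):
  File "h.py", line 14, in cent
    n,l,s,c=cv2.connectedComponentsWithStats(m);i=1+np.argmax(s[1:,4]);return c[i],s[i],(l==i).astype(np.uint8)
                                                    ~~~~~~~~~^^^^^^^^^
ValueError: attempt to get argmax of an empty sequence
```

```bash
python3 - <<'E'
from h import *
T=cv2.imread("pics/top0.png");S=cv2.imread("pics/scene0.png")
print("blk px",T[222,256],S[174,238],"table",T[300,380])
def red(I):
    h=cv2.cvtColor(I,cv2.COLOR_BGR2HSV);return (((h[...,0]<6)|(h[...,0]>174))&(h[...,1]>190)&(h[...,2]>120)).astype(np.uint8)
def show(n,f,A,B):
    try:
        a=cent(f(T),A);b=cent(f(S),B);print(n,a[:2],b[:2],tri(a[0],b[0]))
    except ValueError: print(n,"none")
show("red",red,(295,200,325,228),(185,190,220,210))
show("blk",lambda I:(I.max(2)<65).astype(np.uint8),(246,208,268,236),(228,166,250,182))
def pink(I):
    h=cv2.cvtColor(I,cv2.COLOR_BGR2HSV);return (((h[...,0]<10)|(h[...,0]>165))&(h[...,1]>80)&(h[...,2]>90)).astype(np.uint8)
for n,I,bx in(("top",T,(105,190,240,285)),("scene",S,(230,80,335,180))):
    c=cent(pink(I),bx);k=cv2.findContours(c[2],0,2)[0][0];print(n,c[:2],cv2.approxPolyDP(cv2.convexHull(k),4,True)[:,0].tolist())
w=(T.min(2)>150).astype(np.uint8);c=cent(w,(215,190,305,260));k=cv2.findContours(c[2],0,2)[0][0];print("plate",cv2.approxPolyDP(cv2.convexHull(k),4,True)[:,0].tolist())
v=cv2.resize(T[185:285,110:330],None,fx=3.6,fy=3.6,interpolation=2);u=cv2.resize(S[85:255,180:340],None,fx=3.5,fy=3.5,interpolation=2)
cv2.imwrite("pics/c.png",u);cv2.imwrite("pics/d.png",v)
E
```

```text
blk px [79 77 82] [82 81 88] table [93 93 96]
red (array([310.4, 211.2]), array([308, 210,   6,   3,  10], dtype=int32)) (array([194.25, 204.75]), array([193, 204,   3,   3,   4], dtype=int32)) (array([ 569.96762533, -194.90005172,  145.98189273]), np.float64(13.129504261629702))
blk none
top (array([171.77002584, 234.86137711]), array([ 116,  199,  115,   76, 6579], dtype=int32)) [[222, 199], [230, 255], [123, 273], [116, 210]]
scene (array([281.41391304, 147.39652174]), array([237, 106,  90,  67, 575], dtype=int32)) [[326, 107], [275, 172], [237, 155], [241, 146]]
plate [[290, 195], [302, 214], [298, 243], [231, 254], [224, 205]]
```

View pics/c.png

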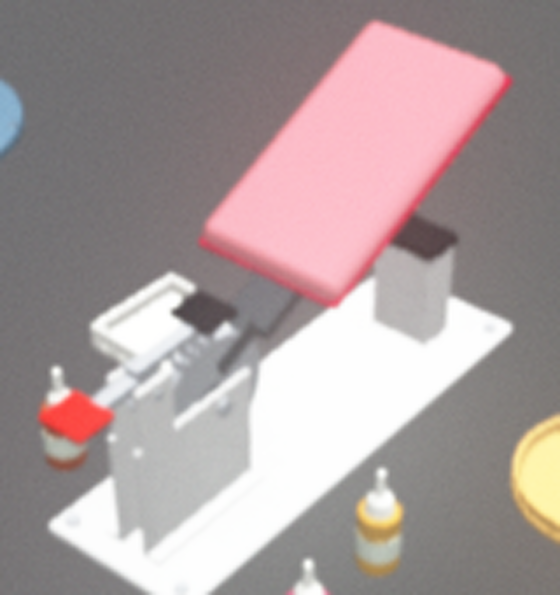

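View pics/d.png

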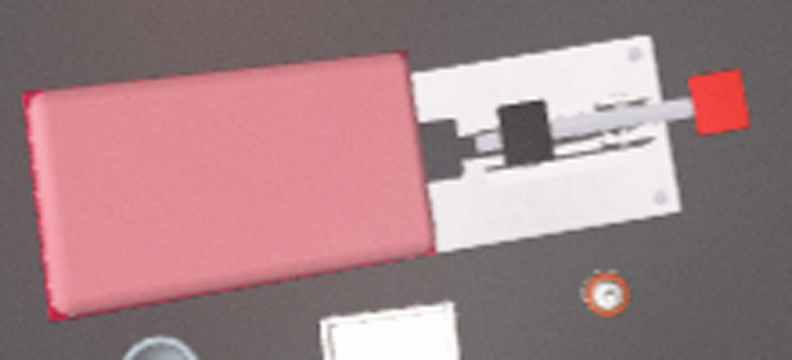

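The crops give the pixels by hand, converted to full-image coordinates: red tab at top (309.7,213.3) / scene (201.7,204.1), black tab at top (256.1,221.9) / scene (238.6,173.9), pad corners, and plate corners at top (291.4,195.3) and (298.9,243.6).

```bash
python3 - <<'E'
from h import *
P={}
for n,a,b in[("red",(309.7,213.3),(201.7,204.1)),("blk",(256.1,221.9),(238.6,173.9)),("far+",(119.7,211.4),(324.3,105.6)),("far-",(127.2,271.7),(287.1,91.6)),("near+",(222.5,200.8),(275.1,170.1)),("near-",(230,254.4),(238.6,150.7))]:
    P[n],e=tri(a,b);print(n,P[n].round(1),round(e,1))
a,b=plane("top",(291.4,195.3),8),plane("top",(298.9,243.6),8);print("plate",a.round(1),b.round(1),np.linalg.norm(a-b))
p=a-b;ux=np.array([-p[1],p[0],0]);ux/=np.linalg.norm(ux);print("ux plate",ux)
u2=P["blk"]-P["red"];u2[2]=0;u2/=np.linalg.norm(u2);print("ux tabs",u2)
u3=P["far+"]+P["far-"]-P["near+"]-P["near-"];print("pad ang",np.arctan2(u3[2],np.hypot(*u3[:2])),u3/np.linalg.norm(u3[:2]),np.linalg.norm(u3)/2)
for nm,u in(("pl",ux),("tb",u2)):
    o1=(a+b)/2+95*u;o2=P["red"]+110*u;o3=P["blk"]-1*u;print(nm,o1.round(1),o2.round(1),o3.round(1))
E
```

```text
red [ 570.2 -187.1  143.2] 3.0
blk [549.9 -77.8 154. ] 4.5
far+ [558.3 164.9 233.6] 4.4
far- [453.8 145.1 233.6] 5.5
near+ [590.5  -9.5 154.3] 4.5
near- [485.1 -28.  157.6] 5.2
plate [ 622.5 -163.5    8. ] [ 508.  -182.9    8. ] 116.11064261375685
ux plate [-0.16721234  0.98592091  0.        ]
ux tabs [-0.18235531  0.9832327   0.        ]
pad ang 0.41420321438830643 [-0.17972607  0.9837167   0.4396376 ] 192.95794302821878
pl [549.3 -79.5   8. ] [551.8 -78.6 143.2] [550.1 -78.8 154. ]
tb [547.9 -79.8   8. ] [550.1 -78.9 143.2] [550.1 -78.8 154. ]
```

Emit:
send_rows --targets '[[-1,[-0.1,-0.08,-0.1],0],[-1,[-0.2,-0.16,-0.2],0],[-1,[-0.3,-0.25,-0.25],0],[-1,[-0.4,-0.33,-0.25],0],[-1,[-0.5,-0.41,-0.25],0]]'

```text
t: 0.6
tool_pos: [332.5, 340.3, 306.8]
tcp_rot: [[-0.9, 0.435, 0.001], [0.435, 0.9, 0.001], [-0.001, 0.001, -1.0]]
ft_force: [0.3, 0.5, -0.7]
gripper_width: 12.2
grasp_force: 0.0
```

Emit:
send_rows --targets '[[-1,[-0.1,-0.08,0],0],[-1,[-0.2,-0.16,0],0],[-1,[-0.3,-0.25,0],0],[-1,[-0.4,-0.33,0],0],[-1,[-0.5,-0.41,0],0]]'

```text
t: 1.1
tool_pos: [413.5, 163.9, 306.0]
tcp_rot: [[-0.9, 0.436, -0.001], [0.436, 0.9, -0.0], [0.0, -0.0, -1.0]]
ft_force: [0.8, 0.3, -0.4]
gripper_width: -0.3
grasp_force: 0.0
```

Emit:
send_rows --targets '[[-1,[-0.1,-0.08,0],0],[-1,[-0.2,-0.16,0],0],[-1,[-0.3,-0.25,0],0],[-1,[-0.4,-0.33,0],0],[-1,[-0.5,-0.41,0],0]]'

```text
t: 1.6
tool_pos: [494.9, -12.1, 305.9]
tcp_rot: [[-0.9, 0.436, -0.001], [0.436, 0.9, 0.0], [0.001, 0.0, -1.0]]
ft_force: [0.6, 0.3, 0.2]
gripper_width: 0.1
grasp_force: 0.0
```

Emit:
send_rows --targets '[[-1,[-0.1,-0.08,0],0],[-1,[-0.2,-0.16,0],0],[-1,[-0.3,-0.25,0],0],[-1,[-0.4,-0.33,0],0],[-1,[-0.48,-0.41,0],0]]'

```text
t: 2.1
tool_pos: [571.2, -185.8, 305.4]
tcp_rot: [[-0.9, 0.436, -0.001], [0.436, 0.9, 0.001], [0.001, 0.0, -1.0]]
ft_force: [-0.3, -0.9, -0.4]
gripper_width: -0.1
grasp_force: 0.0
```

Emit:
send_rows --targets '[[-1,[0,-0.01,0.12],0],[-1,[0,-0.01,0.24],0],[-1,[0,-0.01,0.36],0],[-1,[0,-0.01,0.46],0],[-1,[0,-0.01,0.48],0]]'

```text
t: 2.6
tool_pos: [566.3, -185.4, 157.7]
tcp_rot: [[-0.9, 0.436, -0.008], [0.436, 0.9, 0.004], [0.009, -0.0, -1.0]]
ft_force: [-0.7, -0.3, -0.4]
gripper_width: -0.2
grasp_force: 0.0
```

```bash
python3 - <<'E'
from h import *
S=robot.get_image("scene")[:,:,::-1];T=robot.get_image("top")[:,:,::-1]
f=lambda I:cv2.resize(I,(400,400),interpolation=2)
cv2.imwrite("pics/e.png",np.hstack([f(S[130:230,160:260]),f(T[165:265,240:340])]))
E
```

```text
(no output)
```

View pics/e.png

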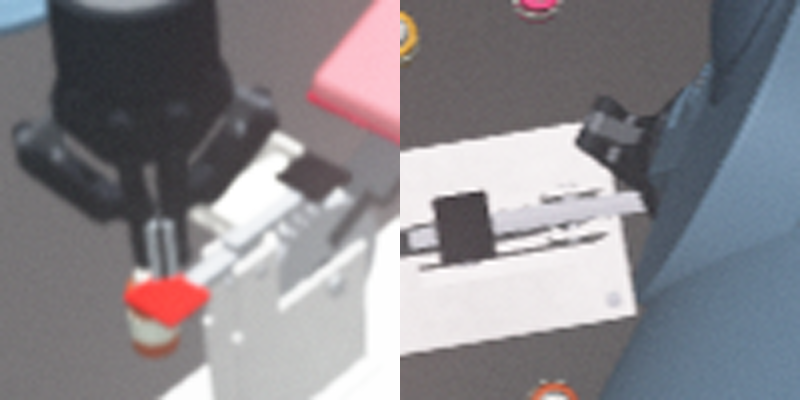

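The fingertips stand just above the red tab: tip at crop (165,278), tab at (168,300). Next I press slowly.

Emit:
send_rows --targets '[[-1,[-0.01,-0.01,0.015],0],[-1,[-0.01,-0.01,0.03],0],[-1,[-0.01,-0.01,0.045],0],[-1,[-0.01,-0.01,0.06],0],[-1,[-0.01,-0.01,0.07],0]]'

```text
t: 3.2
tool_pos: [571.8, -191.8, 141.9]
tcp_rot: [[-0.9, 0.436, 0.002], [0.436, 0.9, -0.002], [-0.003, -0.001, -1.0]]
ft_force: [0.0, -3.0, 4.0]
gripper_width: -0.2
grasp_force: 2.5
```

Emit:
send_rows --targets '[[-1,[0,0,0.008],0],[-1,[0,0,0.015],0],[-1,[0,0,0.022],0],[-1,[0,0,0.03],0],[-1,[0,0,0.03],0]]'

```text
t: 3.7
tool_pos: [570.0, -190.1, 131.2]
tcp_rot: [[-0.9, 0.436, -0.002], [0.436, 0.9, 0.001], [0.003, 0.0, -1.0]]
ft_force: [0.1, -0.6, -0.7]
gripper_width: -0.0
grasp_force: 0.0
```

Emit:
send_rows --targets '[[-1,[0,0,0.005],0],[-1,[0,0,0.01],0],[-1,[0,0,0.015],0],[-1,[0,0,0.015],0],[-1,[0,0,0.015],0]]'

```text
t: 4.2
tool_pos: [571.1, -190.7, 128.3]
tcp_rot: [[-0.9, 0.436, 0.001], [0.436, 0.9, 0.0], [-0.001, 0.0, -1.0]]
ft_force: [-2.1, 0.8, 4.8]
gripper_width: 0.1
grasp_force: 1.7
```

Emit:
send_rows --targets '[[-1,[0,0,-0.1],0],[-1,[0,0,-0.2],0],[-1,[0,0,-0.35],0],[-1,[0,0,-0.45],0],[-1,[0,0,-0.55],0]]'

```text
t: 4.7
tool_pos: [571.0, -190.9, 294.4]
tcp_rot: [[-0.9, 0.436, 0.001], [0.436, 0.9, -0.0], [-0.001, 0.0, -1.0]]
ft_force: [0.7, 0.1, 0.1]
gripper_width: 0.0
grasp_force: 0.0
```

```bash
python3 - <<'E'
from h import *
S=robot.get_image("scene")[:,:,::-1];T=robot.get_image("top")[:,:,::-1]
f=lambda I:cv2.resize(I,(400,400),interpolation=2)
cv2.imwrite("pics/f.png",np.hstack([f(S[130:230,160:260]),f(T[165:265,240:340])]))
o=robot.get_obs();R=o["tcp_rot"];print(o["tool_pos"],R.T@(np.array([517,115,290])-o["tool_pos"])/300)
E
```

```text
[ 572.92533904 -191.72500238  297.49696986] [0.61343052 0.83905622 0.01999007]
```

View pics/f.png

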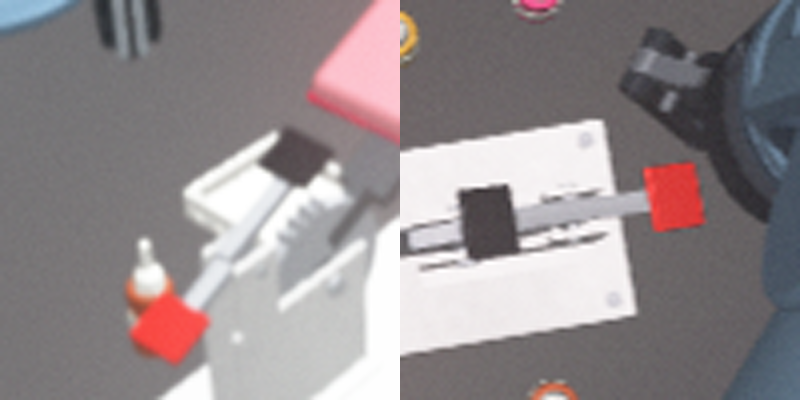

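The pawl is free: the red tab is down and the black tab is raised at crop (490,220) and (295,155). Now over to the pad end.

Emit:
send_rows --targets '[[-1,[0.08,0.11,0],0],[-1,[0.17,0.23,0],0],[-1,[0.26,0.35,0],0],[-1,[0.34,0.46,0],0],[-1,[0.43,0.58,0],0]]'

```text
t: 5.3
tool_pos: [529.9, 23.3, 291.7]
tcp_rot: [[-0.9, 0.436, -0.001], [0.436, 0.9, 0.0], [0.001, -0.0, -1.0]]
ft_force: [0.8, 0.6, 0.1]
gripper_width: -0.4
grasp_force: 0.0
```

Emit:
send_rows --targets '[[-1,[0.08,0.11,0],0],[-1,[0.15,0.21,0],0],[-1,[0.2,0.28,0],0],[-1,[0.2,0.28,0.05],0],[-1,[0.2,0.28,0.1],0]]'

```text
t: 5.8
tool_pos: [513.0, 124.9, 261.8]
tcp_rot: [[-0.901, 0.434, 0.0], [0.434, 0.901, -0.0], [-0.0, 0.0, -1.0]]
ft_force: [0.1, -0.3, -1.5]
gripper_width: 0.1
grasp_force: 0.0
```

Emit:
send_rows --targets '[[-1,[0,0,0.03],0],[-1,[0,0,0.06],0],[-1,[0,0,0.09],0],[-1,[0,0,0.11],0],[-1,[0.005,0.006,0.13],0]]'

```text
t: 6.3
tool_pos: [513.0, 126.3, 224.4]
tcp_rot: [[-0.9, 0.436, 0.001], [0.436, 0.9, 0.001], [-0.001, 0.002, -1.0]]
ft_force: [-1.8, 1.3, 6.6]
gripper_width: 0.1
grasp_force: 2.8
```

Emit:
send_rows --targets '[[-1,[0.005,0.007,0.02],0],[-1,[0.01,0.014,0.04],0],[-1,[0.015,0.021,0.06],0],[-1,[0.02,0.028,0.08],0],[-1,[0.025,0.035,0.1],0]]'

```text
t: 6.8
tool_pos: [511.4, 139.8, 195.0]
tcp_rot: [[-0.9, 0.436, 0.003], [0.436, 0.9, 0.003], [-0.001, 0.004, -1.0]]
ft_force: [-0.3, 1.5, 6.3]
gripper_width: -0.5
grasp_force: 2.6
```

Emit:
send_rows --targets '[[-1,[0.005,0.006,0.02],0],[-1,[0.01,0.012,0.04],0],[-1,[0.015,0.018,0.06],0],[-1,[0.02,0.024,0.08],0],[-1,[0.025,0.03,0.1],0]]'

```text
t: 7.3
tool_pos: [509.2, 151.4, 165.1]
tcp_rot: [[-0.9, 0.435, 0.004], [0.436, 0.9, 0.003], [-0.002, 0.004, -1.0]]
ft_force: [0.1, 2.4, 5.0]
gripper_width: 0.0
grasp_force: 2.4
```

Now the last 30 mm to the stop, more slowly at the end.

Emit:
send_rows --targets '[[-1,[0.002,0.003,0.02],0],[-1,[0.004,0.005,0.04],0],[-1,[0.005,0.006,0.06],0],[-1,[0.005,0.006,0.075],0],[-1,[0.005,0.006,0.09],0]]'

```text
t: 7.8
tool_pos: [508.2, 153.2, 137.5]
tcp_rot: [[-0.9, 0.435, 0.003], [0.435, 0.9, 0.002], [-0.001, 0.003, -1.0]]
ft_force: [0.2, 2.7, 4.4]
gripper_width: 0.1
grasp_force: 2.4
```

Emit:
send_rows --targets '[[-1,[0,0,0.005],0],[-1,[0,0,0.01],0],[-1,[0,0,0.013],0],[-1,[0,0,0.015],0],[-1,[0,0,0.015],0]]'

```text
t: 8.3
tool_pos: [507.8, 152.7, 134.9]
tcp_rot: [[-0.9, 0.436, 0.003], [0.436, 0.9, 0.001], [-0.002, 0.002, -1.0]]
ft_force: [-5.8, 1.6, 18.8]
gripper_width: 0.2
grasp_force: 9.5
```

Emit:
send_rows --targets '[[-1,[0,0,-0.05],0],[-1,[0,0,-0.15],0],[-1,[0,0,-0.28],0],[-1,[0,0,-0.35],0],[-1,[0,0,-0.35],0]]'

```text
t: 8.8
tool_pos: [508.6, 151.8, 240.0]
tcp_rot: [[-0.9, 0.436, 0.005], [0.436, 0.9, -0.001], [-0.005, 0.001, -1.0]]
ft_force: [0.7, -0.3, -0.5]
gripper_width: -0.1
grasp_force: 0.0
```

Emit:
send_rows --targets '[[-1,[-0.09,-0.12,0],0],[-1,[-0.18,-0.25,0],0],[-1,[-0.27,-0.37,0],0],[-1,[-0.36,-0.49,0],0],[-1,[-0.44,-0.6,0],0]]'

```text
t: 9.3
tool_pos: [546.1, -69.5, 235.1]
tcp_rot: [[-0.9, 0.437, -0.004], [0.437, 0.9, -0.0], [0.003, -0.002, -1.0]]
ft_force: [0.7, -0.2, -0.1]
gripper_width: -0.0
grasp_force: 0.0
```

Emit:
send_rows --targets '[[-1,[-0.035,-0.05,0],0],[-1,[-0.035,-0.05,0.05],0],[-1,[-0.035,-0.05,0.1],0],[-1,[-0.035,-0.05,0.12],0],[-1,[-0.035,-0.05,0.12],0]]'

```text
t: 9.8
tool_pos: [548.5, -85.0, 198.9]
tcp_rot: [[-0.9, 0.436, -0.005], [0.436, 0.9, 0.001], [0.005, -0.001, -1.0]]
ft_force: [0.2, 0.0, 0.6]
gripper_width: 0.3
grasp_force: 0.0
```

```bash
python3 - <<'E'
from h import *
S=robot.get_image("scene")[:,:,::-1];T=robot.get_image("top")[:,:,::-1]
f=lambda I:cv2.resize(I,(400,400),interpolation=2)
cv2.imwrite("pics/g.png",np.hstack([f(S[110:230,170:290]),f(T[145:265,220:340])]))
print(robot.get_obs()["tool_pos"])
E
```

```text
[549.94940403 -85.05810097 200.95854218]
```

View pics/g.png

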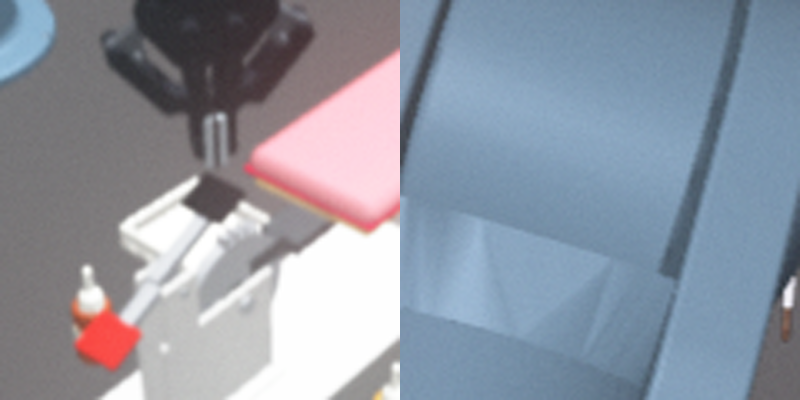

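The pad lies flat, and the fingertips (215,160) are directly above the raised black tab (215,197). I press it.

Emit:
send_rows --targets '[[-1,[0,0,0.03],0],[-1,[0,0,0.06],0],[-1,[0,0,0.075],0],[-1,[0,0,0.09],0],[-1,[0,0,0.1],0]]'

```text
t: 10.4
tool_pos: [550.4, -84.6, 171.2]
tcp_rot: [[-0.9, 0.435, 0.0], [0.435, 0.9, 0.001], [-0.0, 0.001, -1.0]]
ft_force: [-0.3, 1.3, 2.9]
gripper_width: -0.0
grasp_force: 1.3
```

Emit:
send_rows --targets '[[-1,[0,0,0.01],0],[-1,[0,0,0.02],0],[-1,[0,0,0.03],0],[-1,[0,0,0.04],0],[-1,[0,0,0.045],0]]'

```text
t: 10.9
tool_pos: [550.1, -85.3, 157.2]
tcp_rot: [[-0.9, 0.436, -0.001], [0.436, 0.9, 0.0], [0.001, -0.0, -1.0]]
ft_force: [-0.7, 0.0, -0.2]
gripper_width: -0.2
grasp_force: 0.0
```

Emit:
send_rows --targets '[[-1,[0,0,0.004],0],[-1,[0,0,0.008],0],[-1,[0,0,0.01],0],[-1,[0,0,0.01],0],[-1,[0,0,0.01],0]]'

```text
t: 11.4
tool_pos: [550.4, -85.2, 155.5]
tcp_rot: [[-0.9, 0.436, 0.001], [0.436, 0.9, -0.0], [-0.001, 0.0, -1.0]]
ft_force: [-1.6, 0.1, 4.8]
gripper_width: -0.7
grasp_force: 2.8
```

Emit:
send_rows --targets '[[-1,[0,0,-0.1],0],[-1,[0,0,-0.2],0],[-1,[0,0,-0.35],0],[-1,[0,0,-0.5],0],[-1,[0,0,-0.5],0]]'

```text
t: 11.9
tool_pos: [553.4, -86.0, 311.5]
tcp_rot: [[-0.9, 0.436, 0.012], [0.436, 0.9, -0.003], [-0.012, 0.002, -1.0]]
ft_force: [0.5, -0.2, 0.3]
gripper_width: 0.4
grasp_force: 0.0
```

Emit:
send_rows --targets '[[-1,[0.1,0.08,0],0],[-1,[0.2,0.16,0],0],[-1,[0.3,0.25,0],0],[-1,[0.4,0.33,0],0],[-1,[0.5,0.41,0],0]]'

```text
t: 12.4
tool_pos: [468.1, 92.1, 304.0]
tcp_rot: [[-0.9, 0.436, -0.0], [0.436, 0.9, 0.0], [0.0, -0.0, -1.0]]
ft_force: [0.4, 1.0, -0.0]
gripper_width: -0.0
grasp_force: 0.0
```

Emit:
send_rows --targets '[[-1,[0.1,0.08,0],0],[-1,[0.2,0.16,0],0],[-1,[0.3,0.25,0],0],[-1,[0.4,0.33,0],0],[-1,[0.5,0.41,0],0]]'

```text
t: 12.9
tool_pos: [386.6, 268.3, 304.1]
tcp_rot: [[-0.9, 0.436, -0.0], [0.436, 0.9, -0.0], [0.0, -0.0, -1.0]]
ft_force: [1.1, 0.0, 0.4]
gripper_width: -0.3
grasp_force: 0.0
```

```bash
python3 - <<'E'
from h import *
S=robot.get_image("scene")[:,:,::-1];T=robot.get_image("top")[:,:,::-1]
cv2.imwrite("pics/i.png",np.hstack([cv2.resize(S[80:280,150:350],(400,400),interpolation=2),cv2.resize(T[130:330,120:320],(400,400),interpolation=2)]))
E
```

```text
(no output)
```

View pics/i.png

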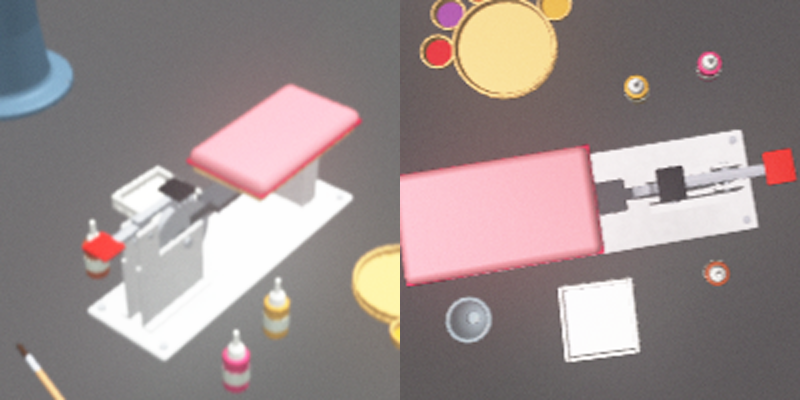

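The pad is flat on its post. The red tab is back up at crop (103,246), the black tab is down at (177,188), and the loose things are undisturbed.

```bash
python3 -c "
from workcell import robot
print(robot.sign_off())"
```

```text
the job is handed in; nothing more can be done
None
```

The forearm rest is lowered flat onto its stop with the pawl clicked back into the teeth, the hand is clear, the loose items look undisturbed in the last pictures, and the job was handed in at about 13 s.

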